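# Drive the tight die out of a pasta press barrel with its ejector rod

## Robot

A 6-joint arm with a two-finger parallel gripper is mounted at the origin on a cart in front of the work surface, level with it; the furniture and walls round the work are solid. World frame = base frame: x ahead of the robot, y to its left, z up, the work surface at z = 0. Lengths are in m, angles in rad, forces in N, time in s.
With the tool pointing down it reaches from about 0.25 to 0.725 m from the base axis. Payload 4 kg.
Tool frame: the origin (TCP) lies midway between the tips of the shut fingers; the grasp point (between the pads) lies 19 mm behind it; z points along the fingers, y is the line along which they close (so a half turn about z gives the same grasp; the last joint's range is limited). The gripper opens to 85 mm and grips with 20 to 120 N. Pads are 22 mm wide; open, the fingers measure 114 mm over their backs; the gripper's body (76 mm by 85 mm) begins 54 mm behind the grasp point. The pads swing forward as they close: fully open they stand 13 mm farther back than shut.
Start: joints at [-1.238, 0.241, 0.005, 1.335, 0, 1.571], TCP at [0.163, -0.473, 0.231] pointing down, gripper open.
Joint ranges: [-2.72, 2.72], [-1.05, 1.87], [-1.09, 1.28], [-1.99, 2.15], [-1.42, 1.44], [-3.14, 3.14]. Speed limits (rad/s): [2.79, 2.79, 3.14, 3.14, 3.14, 3.14].

## Interface

Orientations are given as a unit quaternion [x, y, z, w].
In Python, from workcell import bot gives the robot as it stands. The module is installed in compiled form; this text tells all that it offers.
- The arm moves only by the tool drive_tool, never from a script. Its arguments are lists of equal length, an entry for each row: "slide": the shift along the tool's x, y, z scaled (see below), a list of three; "rotation": the turn, a rotation vector about the tool's x, y, z scaled (see below), a list of three. A call has exactly 8 rows; each row is the pose to reach, as a shift and turn from the pose commanded when the call began, along the tool's axes at that moment; what a row does not reach only later rows make up. The controller multiplies each number of a shift by 250 mm and each number of a turn by 0.5 rad. A row lasts 1/8 s, in which the tool goes at most 62.5 mm and 10.7 degrees, less where a joint would pass 70% of its speed; a pose out of reach is approached as far as the arm can. A call with a number of a shift or a turn outside -1 to 1 is refused whole. A call with a gripper value outside its range is refused whole. "gripper" is the opening, from 0 (shut) to 1 (fully open), set as the call begins (left out, the last holds). The fingers move at their own pace and stop on an object; the grip force is fixed at half the most. Time passes only in rows, so rows that repeat a pose let the fingers close, or fill a call up. It gives the time, the measured TCP pose, the force, the opening and the grip force at its end, in the units of the state.
- bot.get_obs(): the state, without advancing time (a new reading comes with each control period).
- bot.camera(name): name is "scene" or "top"; returns a dict with "image" (400x640x3 uint8, red, green, blue), "z_map" (400x640 float32, m along the optical axis (not along the pixel's ray), 0 where there is no reading), "camera_matrix" (3x3 intrinsics, pixels), "xyz" and "orientation" of the camera in the world. Camera axes: x right, y up, looking along -z (the intrinsics and any distortion apply to the point x, -y, -z); pixel columns grow to the right and rows downward; lengths in m; the calibration is good to about 2 mm. A picture is of the moment at which its call begins.
- bot.job_done(): hands the job in; it is judged then, once.
The state is a dict: "clock": time; "joint_pos": joint angles; "joint_vel": joint speeds; "tau": joint torques, N m; "eef_pos": TCP position; "tool_rot": TCP orientation; "ft_force": force on the tool from outside, world axes, zero at the start; "ft_torque": the same for the moment, N m; "grip_width": finger opening in m; "grasp_force": force on a finger pad.
Only numpy, scipy, OpenCV 4.12 (cv2) and the standard library are available. Lean on these libraries where they do the work, as an engineer would, in place of code of your own. Each camera call takes 0.05 s, during which the arm holds its last target. There are 200 camera calls.

## Task

Take the wooden ejector rod out of its rest block and push it down through the top of the steel press barrel to drive out the brass pasta die stuck at the bottom, so that it drops into the black caddy below; keep pushing until you feel the rod's steel collar bed on the barrel's mouth, and hold it there for a moment. Never press harder than 25 N on the die or the barrel. Then draw the rod out and stand it back in its rest block, collar down on the block, leaving everything else where it is.

Things in the scene. Friction and masses are not known exactly. Their poses are not given: they have to be found in the camera images.
- press: pasta press, fixed: dark steel base plate 160 x 120 x 8 mm, grey column and arm holding an upright steel barrel: 46 mm outside, bore 28 mm, open at both ends, from 80 to 140 mm above the worktop. Origin on the barrel's axis at the plate's underside, z up. The column stands 72 to 90 mm from the axis on the +x side and ends 20 mm below the barrel's mouth
- barrel_mouth (a point): centre of the barrel's open top, level with its rim, 140 mm above the worktop; z up along the bore. The rod's collar lands on this rim, hard and without spring
- rod: ejector rod, 127 mm long, 0.16 kg, wooden with a steel collar: plain shaft 20 mm diameter and 66 mm long, collar 40 mm diameter and 6 mm thick, then a round handle 26 mm diameter and 55 mm high. Origin at the tip of the shaft, z along the rod towards the handle's end. At the start it stands upright in the rest block, its collar on the block's top
- rod_shoulder (a point): centre of the collar's underside, 66 mm up from the rod's tip
- rod_handle (a point): place to grip the handle, on the rod's axis, 100 mm up from the tip, 28 mm above the collar's top and 27 mm below the handle's end
- rest: wooden rest block 70 x 70 x 80 mm, fixed, with an upright square through hole 27 mm wide in its middle. Origin at the centre of its underside, z up
- rest_hole (a point): centre of the hole's mouth, on the block's top, 80 mm above the worktop
- die: brass pasta die, cylinder 26 mm diameter, 18 mm high, 0.06 kg, held by sprung jaws in the foot of the bore. Origin centre of its underside. At the start its top is 37 mm below the mouth, 23 mm above the barrel's lower end. It takes about 6 to 18 N over its first 8 mm, then 2 to 10 N, and falls free when the tip of the rod is about level with the lower end, 5 to 8 mm before the collar meets the mouth
- caddy: round black perforated caddy, open on top, 117 mm outside, 53 mm high, floor 3 mm thick, inside about 94 mm wide, standing on the press's base plate under the barrel. Origin at the centre of its underside
- teaspoon: teaspoon 138 mm long, bystander
- spice_a: spice jar with dark cap, 41 mm wide, 105 mm high, bystander
- spice_b: spice jar with red-brown cap, 41 mm wide, 105 mm high, bystander
Mind the look-alikes: they are no part of the job. Leave any orange or purple look-alike of the rod alone. Of the things shaped like the rest, the wooden one is meant.

How it is judged:
By the outcome, as a careful person would: the job done as asked, in the order asked, and still so for the second after the job is handed in, with the robot touching nothing.
It also fails if it takes over 61 s, if anything falls off the work surface, if the arm or the gripper's body presses on something with over 40 N, if the wrist force passes 120 N, or if a joint passes its speed limit or range.

## Working session

There is one attempt and no reset: what is moved stays moved. The work goes in short steps, Python scripts to look and compute and a tool call to move; the robot and the scene stay as the last step left them, time stands still between calls to the robot, and variables do not carry over. Pictures are saved under pics/ and viewed, at most 10 in all, crops included, and the job is handed in when it is done.

Besides the shell and the picture viewer there is one more tool, called after "Request:" by a JSON object that holds its "api" and its "payload". drive_tool: Moves the arm, as the interface text tells. Shifts and turns lie within -1 to 1; 1 stands for 250 mm of shift or 0.5 rad of turn. Its arguments: {"type":"object","properties":{"slide":{"type":"array","items":{"type":"array","items":{"type":"number"}}},"rotation":{"type":"array","items":{"type":"array","items":{"type":"number"}}},"gripper":{"type":"number"}},"required":["slide","rotation"]}

```bash
mkdir -p pics
python3 - <<'E'
from workcell import bot
import cv2,numpy as np
for n in("scene","top"):
    c=bot.camera(n); cv2.imwrite(f"pics/{n}0.png",c["image"][:,:,::-1]); np.savez(f"{n}0.npz",**c)
    print(n,c["camera_matrix"].tolist(),c["xyz"],c["orientation"],c.keys())
print(bot.get_obs())
E
```

```text
scene [[516.9137604437336, 0.0, 306.99105271638564], [0.0, 516.9137604437336, 204.21647136428743], [0.0, 0.0, 1.0]] [ 1.09403877 -1.23679715  0.63466145] [0.51756135 0.14360079 0.24822063 0.80616101] dict_keys(['image', 'z_map', 'camera_matrix', 'xyz', 'orientation'])
top [[505.70465692103903, 0.0, 322.2262863452828], [0.0, 505.70465692103903, 193.3752798631396], [0.0, 0.0, 1.0]] [ 0.29391246 -0.26441054  1.08876813] [ 0.06079262 -0.05785253 -0.69725177  0.71189698] dict_keys(['image', 'z_map', 'camera_matrix', 'xyz', 'orientation'])
{'clock': 0.1, 'joint_pos': array([-1.23802530e+00,  2.41410124e-01,  3.86815236e-03,  1.33522991e+00,
        4.15961034e-06,  1.57080246e+00]), 'joint_vel': array([-1.61308543e-03,  3.13794375e-04,  2.82696647e-03, -1.47294441e-04,
        6.74975546e-05,  1.37574171e-04]), 'tau': array([-1.93020728e-04, -3.73137903e+01,  2.53010166e+01,  1.08308962e-02,
        1.34190429e-05,  2.68126492e-06]), 'eef_pos': array([ 0.1631453 , -0.47202738,  0.23046931]), 'tool_rot': array([ 9.86189863e-01,  1.65615758e-01, -1.61546141e-04, -9.74477957e-04]), 'ft_force': array([0.17942419, 1.0272804 , 0.32409814]), 'ft_torque': array([-0.01581578, -0.00291404,  0.02589021]), 'grasp_force': 0.0, 'grip_width': 0.08563586054287463}
```

View pics/scene0.png

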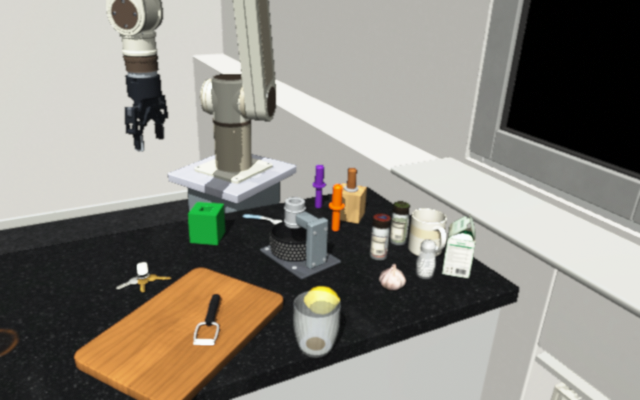

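View pics/top0.png

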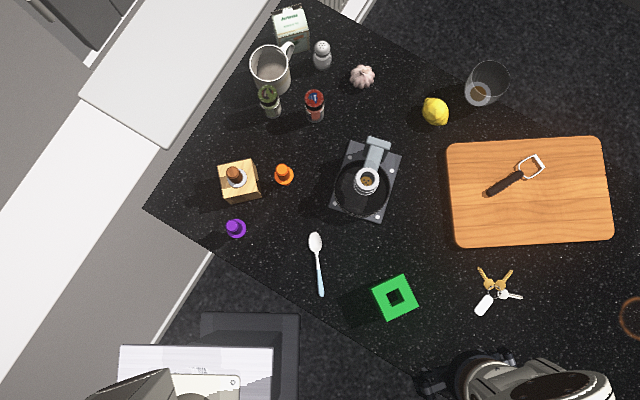

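Top view: rod and wooden rest are at about (237,178), the barrel mouth at (367,180), orange look-alike at (284,174), purple at (235,228), and the green decoy block at (395,297). Scene view: rod at (352,180) in the block and barrel at (295,210), with its column on the side nearer that camera.

```bash
cat > h.py <<'E'
import numpy as np,cv2
from scipy.spatial.transform import Rotation as R
def cloud(c):
    K=c["camera_matrix"];z=c["z_map"];v,u=np.mgrid[0:400,0:640]
    p=np.stack([(u-K[0,2])/K[0,0]*z,-(v-K[1,2])/K[1,1]*z,-z],-1)
    w=p@R.from_quat(c["orientation"]).as_matrix().T+c["xyz"]; w[z<=0]=np.nan; return w
def ray(c,u,v,h):
    K=c["camera_matrix"];d=R.from_quat(c["orientation"]).as_matrix()@np.array([(u-K[0,2])/K[0,0],-(v-K[1,2])/K[1,1],-1])
    return c["xyz"]+d*(h-c["xyz"][2])/d[2]
E
python3 - <<'E'
from h import *
for n,wins in(("top",dict(rest=(205,145,275,215),barrel=(335,150,400,215),orange=(265,155,305,195),purple=(215,210,255,245),jars=(250,75,335,130))),("scene",dict(rest=(335,160,370,225),barrel=(275,190,325,235),purple=(310,160,328,210),orange=(328,180,345,232)))):
    c=np.load(n+"0.npz");w=cloud(c);im=cv2.cvtColor(c["image"],cv2.COLOR_RGB2HSV)
    for k,(a,b,e,f) in wins.items():
        W=w[b:f,a:e].reshape(-1,3);H=im[b:f,a:e].reshape(-1,3)
        print(n,k,"zmax",np.nanmax(W[:,2]).round(3))
        for lo,hi in((.076,.083),(.083,.092),(.115,.125),(.134,.15)):
            s=W[(W[:,2]>lo)&(W[:,2]<hi)]
            if len(s)>8:
                (x,y),r=cv2.minEnclosingCircle(s[:,:2].astype(np.float32)); m=cv2.minAreaRect(s[:,:2].astype(np.float32))
                print("  ",lo,hi,len(s),"mean",s.mean(0).round(4),"circ",round(x,4),round(y,4),round(r,4),"rect",np.round(m[0],4),np.round(m[1],3),round(m[2],1))
I=cv2.imread("pics/top0.png");cv2.imwrite("pics/crop.png",cv2.resize(I[130:250,200:420],None,fx=3.6,fy=3.6,interpolation=cv2.INTER_CUBIC))
E
```

```text
top rest zmax 0.145
   0.076 0.083 803 mean [ 0.4913 -0.0858  0.0794] circ 0.4924 -0.0851 0.0483 rect [ 0.4931 -0.0848] [0.071 0.07 ] 14.2
   0.083 0.092 135 mean [ 0.4876 -0.0891  0.0857] circ 0.492 -0.0806 0.034 rect [ 0.4969 -0.0855] [0.064 0.052] 39.1
   0.115 0.125 16 mean [ 0.4863 -0.0907  0.12  ] circ 0.4916 -0.0867 0.0125 rect [ 0.4882 -0.0903] [0.01  0.025] 47.1
   0.134 0.15 136 mean [ 0.4922 -0.0854  0.1392] circ 0.4928 -0.0847 0.0129 rect [ 0.4929 -0.0849] [0.024 0.024] 46.9
top barrel zmax 0.146
   0.083 0.092 29 mean [ 0.485  -0.3482  0.0895] circ 0.5083 -0.3593 0.0508 rect [ 0.5023 -0.3647] [0.042 0.1  ] 44.6
   0.115 0.125 318 mean [ 0.5203 -0.3557  0.1183] circ 0.5083 -0.3565 0.0496 rect [ 0.5083 -0.35  ] [0.048 0.095] 75.9
   0.134 0.15 283 mean [ 0.485  -0.3439  0.1391] circ 0.4854 -0.3441 0.0231 rect [ 0.4851 -0.3438] [0.044 0.045] 80.5
top orange zmax 0.129
   0.076 0.083 11 mean [ 0.4943 -0.1832  0.0783] circ 0.5006 -0.1831 0.0137 rect [ 0.4981 -0.186 ] [0.014 0.026] 48.9
   0.083 0.092 12 mean [ 0.4951 -0.1821  0.0878] circ 0.4991 -0.1797 0.0119 rect [ 0.4952 -
[... 1693 characters left out ...]
82 -0.0935  0.0799] circ 0.3958 -0.0913 0.0117 rect [ 0.3989 -0.0947] [0.023 0.014] 42.0
   0.083 0.092 28 mean [ 0.3953 -0.0924  0.0874] circ 0.397 -0.0885 0.0148 rect [ 0.3989 -0.091 ] [0.027 0.02 ] 45.6
   0.115 0.125 34 mean [ 0.3973 -0.0927  0.1206] circ 0.3969 -0.0914 0.0136 rect [ 0.3971 -0.0916] [0.019 0.022] 86.0
scene orange zmax 0.128
   0.076 0.083 58 mean [ 0.4931 -0.1393  0.0791] circ 0.4852 -0.1255 0.0709 rect [ 0.4875 -0.1246] [0.026 0.141] 18.2
   0.083 0.092 33 mean [ 0.5066 -0.1736  0.0871] circ 0.4911 -0.1387 0.055 rect [ 0.498  -0.1373] [0.022 0.109] 11.9
   0.115 0.125 49 mean [ 0.5081 -0.1827  0.1209] circ 0.5072 -0.1786 0.0143 rect [ 0.5061 -0.1807] [0.023 0.025] 47.8
```

View pics/crop.png

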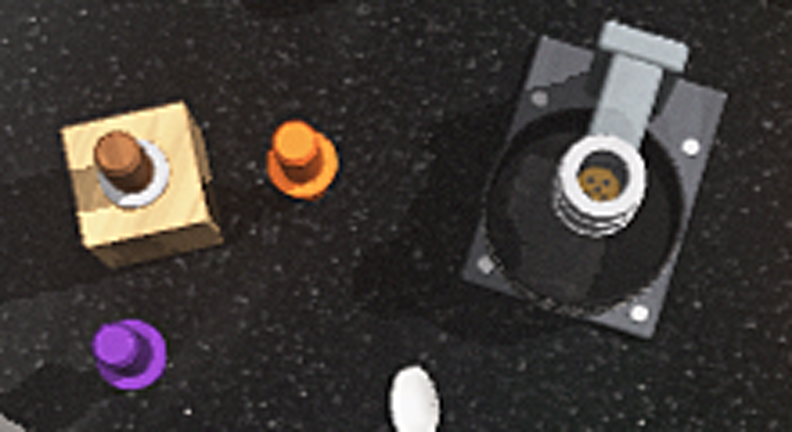

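Request:
{"api": "drive_tool", "payload": {"slide": [[0.12,-0.07,0],[0.25,-0.145,0],[0.375,-0.22,0],[0.5,-0.294,0],[0.625,-0.366,0],[0.75,-0.44,0],[0.875,-0.513,0],[1,-0.586,0]], "rotation": [[0,0,0],[0,0,0],[0,0,0],[0,0,0],[0,0,0],[0,0,0],[0,0,0],[0,0,0]], "gripper": 1}}

```text
clock: 1.1
eef_pos: [0.3522, -0.2513, 0.231]
tool_rot: [0.986, 0.166, -0.0, -0.0]
ft_force: [0.0, -0.4, 0.5]
grip_width: 0.0858
grasp_force: 0.0
```

Request:
{"api": "drive_tool", "payload": {"slide": [[0.12,-0.07,0],[0.25,-0.145,0],[0.375,-0.22,0],[0.5,-0.294,0],[0.625,-0.366,0],[0.757,-0.444,0],[0.757,-0.444,0],[0.757,-0.444,0]], "rotation": [[0,0,0],[0,0,0],[0,0,0],[0,0,0],[0,0,0],[0,0,0],[0,0,0],[0,0,0]]}}

```text
clock: 2.1
eef_pos: [0.4937, -0.0858, 0.2308]
tool_rot: [0.986, 0.166, -0.001, -0.0]
ft_force: [-0.6, -0.0, 0.1]
grip_width: 0.0854
grasp_force: 0.0
```

Request:
{"api": "drive_tool", "payload": {"slide": [[0,0,0.1],[0,0,0.2],[0,0,0.3],[0,0,0.4],[0,0,0.48],[0,0,0.52],[0,0,0.54],[0,0,0.54]], "rotation": [[0,0,0],[0,0,0],[0,0,0],[0,0,0],[0,0,0],[0,0,0],[0,0,0],[0,0,0]]}}

```text
clock: 3.1
eef_pos: [0.4944, -0.086, 0.0966]
tool_rot: [0.986, 0.165, 0.0, 0.0]
ft_force: [0.2, -0.1, 0.3]
grip_width: 0.0855
grasp_force: 0.0
```

Request:
{"api": "drive_tool", "payload": {"slide": [[0,0,0],[0,0,0],[0,0,0],[0,0,0],[0,0,0],[0,0,0],[0,0,0],[0,0,0]], "rotation": [[0,0,0],[0,0,0],[0,0,0],[0,0,0],[0,0,0],[0,0,0],[0,0,0],[0,0,0]], "gripper": 0}}

```text
clock: 4.1
eef_pos: [0.4947, -0.0856, 0.0968]
tool_rot: [0.986, 0.166, 0.0, -0.0]
ft_force: [-0.4, 0.6, 5.4]
grip_width: 0.025
grasp_force: 58.8
```

Request:
{"api": "drive_tool", "payload": {"slide": [[0,0,-0.04],[0,0,-0.12],[0,0,-0.2],[0,0,-0.3],[0,0,-0.4],[0,0,-0.5],[0,0,-0.6],[0,0,-0.64]], "rotation": [[0,0,0],[0,0,0],[0,0,0],[0,0,0],[0,0,0],[0,0,0],[0,0,0],[0,0,0]]}}

```text
clock: 5.1
eef_pos: [0.4948, -0.0859, 0.2576]
tool_rot: [0.986, 0.166, 0.001, 0.0]
ft_force: [-0.3, -0.1, -1.2]
grip_width: 0.0248
grasp_force: 58.9
```

Run:
```python
from workcell import bot
from h import *
print(bot.get_obs())
for n in("scene","top"):
    c=bot.camera(n); cv2.imwrite(f"pics/{n}1.png",c["image"][:,:,::-1]); np.savez(f"{n}1.npz",**c)
    K=c["camera_matrix"];p=R.from_quat(c["orientation"]).as_matrix().T@(np.array([.494,-.086,.23])-c["xyz"])
    u,v=int(K[0,2]-p[0]/p[2]*K[0,0]),int(K[1,2]+p[1]/p[2]*K[1,1])
    a=c["image"][max(v-50,0):v+50,max(0,u-65):u+65,::-1];cv2.imwrite(f"pics/{n}1c.png",cv2.resize(a,None,fx=5,fy=5,interpolation=cv2.INTER_CUBIC));print(u,v)
```

```text
{'clock': 5.1, 'joint_pos': array([-1.71778809e-01,  2.33828695e-01,  6.45957896e-02,  1.39973003e+00,
       -2.46635338e-04,  2.63712493e+00]), 'joint_vel': array([-0.00019994, -0.01024721,  0.14060123,  0.18259648,  0.00132007,
        0.00234782]), 'tau': array([ 3.29902148e-03, -3.83078134e+01,  2.61074191e+01, -3.18820006e-02,
       -2.68414165e-03,  3.35548464e-05]), 'eef_pos': array([ 0.49479392, -0.08591708,  0.2576399 ]), 'tool_rot': array([9.86196230e-01, 1.65578197e-01, 8.23883359e-04, 4.20418472e-04]), 'ft_force': array([-0.31139237, -0.14489544, -1.22155074]), 'ft_torque': array([ 0.04781674, -0.07035102, -0.00181111]), 'grasp_force': 58.877155780792236, 'grip_width': 0.024797637516324782}
353 136
223 160
```

View pics/scene1c.png

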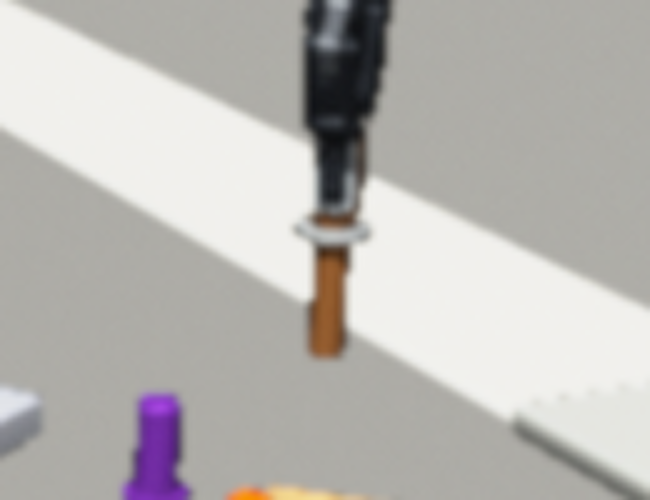

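The rod hangs from the gripper, collar at crop (333,230) and tip at (327,352), near upright. I'll measure its tilt and tip against the barrel in the same views.

Run:
```python
from h import *
def proj(c,P):
    K=c["camera_matrix"];p=R.from_quat(c["orientation"]).as_matrix().T@(P-c["xyz"]);return np.array([K[0,2]-p[0]/p[2]*K[0,0],K[1,2]+p[1]/p[2]*K[1,1]])
c=np.load("scene1.npz");h=cv2.cvtColor(c["image"],cv2.COLOR_RGB2HSV);w=cloud(c)
m=(h[...,0]<20)&(h[...,1]>100);m[:, :335]=0;m[:,372:]=0
for v in range(126,162):
    u=np.where(m[v])[0]
    if len(u):
        q=np.nanmedian(w[v,u],0); P=np.array([.494,-.086,q[2]]); pe=proj(c,P)
        print(v,u.min(),u.max(),u.mean(),q.round(4), "upright col at row", pe.round(1))
t=np.load("top1.npz");W=cloud(t)[110:240,150:300].reshape(-1,3)
for lo,hi in((.225,.245),(.245,.27)):
    s=W[(W[:,2]>lo)&(W[:,2]<hi)];print(len(s),len(s) and s.mean(0))
```

```text
129 352 357 354.0 [ 0.4978 -0.0968  0.2524] upright col at row [353.7 127.8]
130 352 357 354.5 [ 0.5008 -0.0935  0.2499] upright col at row [353.7 128.7]
136 352 356 354.0 [ 0.502  -0.0967  0.2339] upright col at row [353.3 134.7]
137 352 356 354.0 [ 0.5015 -0.0951  0.2308] upright col at row [353.2 135.8]
138 352 356 354.0 [ 0.5019 -0.0943  0.2284] upright col at row [353.2 136.7]
139 352 356 354.0 [ 0.499  -0.0922  0.2255] upright col at row [353.1 137.8]
140 352 356 354.0 [ 0.5024 -0.0932  0.2223] upright col at row [353. 139.]
141 352 356 354.0 [ 0.5006 -0.094   0.2205] upright col at row [353.  139.6]
142 351 355 353.0 [ 0.4974 -0.0957  0.2174] upright col at row [352.9 140.8]
143 352 355 353.5 [ 0.5001 -0.0925  0.2142] upright col at row [352.8 141.9]
144 351 355 353.0 [ 0.4998 -0.0945  0.2114] upright col at row [352.7 143. ]
145 351 355 353.0 [ 0.4989 -0.0932  0.2087] upright col at row [352.7 143.9]
146 351 355 353.0 [ 0.4989 -0.0927  0.2059] upright col at row [352.6 145. ]
147 350 355 352.5 [ 0.4993 -0.0939  0.2039] upright col at row [352.6 145.7]
148 350 355 352.5 [ 0.4986 -0.0938  0.2006] upright col at row [352.5 146.9]
149 350 355 352.5 [ 0.4999 -0.0936  0.1979] upright col at row [352.4 147.9]
150 350 355 352.5 [ 0.4993 -0.0949  0.1955] upright col at row [352.4 148.8]
151 350 355 352.5 [ 0.4985 -0.0952  0.193 ] upright col at row [352.3 149.7]
152 350 356 353.0 [ 0.5002 -0.0936  0.1889] upright col at row [352.2 151.1]
153 350 356 353.0 [ 0.4999 -0.0922  0.1867] upright col at row [352.2 151.9]
154 350 356 353.0 [ 0.5018 -0.0925  0.1844] upright col at row [352.1 152.7]
155 350 355 352.5 [ 0.4999 -0.0951  0.1823] upright col at row [352.  153.5]
156 351 355 353.0 [ 0.5026 -0.0969  0.1796] upright col at row [352.  154.5]
27 [ 0.48600642 -0.09676089  0.24388613]
163 [ 0.48423389 -0.09206003  0.25313716]
```

Request:
{"api": "drive_tool", "payload": {"slide": [[-0.03,0.08,0],[-0.09,0.24,0],[-0.15,0.4,0],[-0.22,0.58,0],[-0.28,0.74,0],[-0.33,0.87,0],[-0.36,0.945,0],[-0.368,0.966,0]], "rotation": [[0,0,0],[0,0,0],[0,0,0],[0,0,0],[0,0,0],[0,0,0],[0,0,0],[0,0,0]]}}

```text
clock: 6.2
eef_pos: [0.4858, -0.3445, 0.255]
tool_rot: [0.986, 0.165, -0.001, -0.001]
ft_force: [0.4, -0.2, -1.2]
grip_width: 0.0246
grasp_force: 59.1
```

Request:
{"api": "drive_tool", "payload": {"slide": [[0,0,0],[0,0,0.02],[0,0,0.04],[0,0,0.06],[0,0,0.08],[0,0,0.1],[0,0,0.1],[0,0,0.1]], "rotation": [[0,0,0],[0,0,0],[0,0,0],[0,0,0],[0,0,0],[0,0,0],[0,0,0],[0,0,0]]}}

```text
clock: 7.2
eef_pos: [0.4863, -0.3441, 0.2314]
tool_rot: [0.986, 0.166, 0.0, 0.0]
ft_force: [0.0, 0.0, -0.7]
grip_width: 0.025
grasp_force: 59.1
```

Run:
```python
from workcell import bot
from h import *
print(bot.get_obs()["ft_force"],bot.get_obs()["eef_pos"])
c=bot.camera("scene"); np.savez("scene2.npz",**c)
cv2.imwrite("pics/scene2c.png",cv2.resize(c["image"][170:240,245:345,::-1],None,fx=7,fy=7,interpolation=cv2.INTER_CUBIC))
```

```text
[ 0.00267144  0.01250871 -0.71869035] [ 0.48631384 -0.34410703  0.23138346]
```

View pics/scene2c.png

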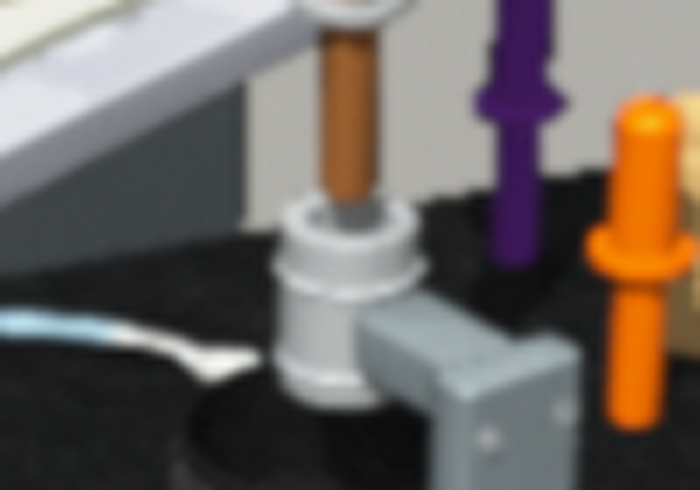

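Request:
{"api": "drive_tool", "payload": {"slide": [[0,0,0.02],[0,0,0.04],[0,0,0.06],[0,0,0.08],[0,0,0.1],[0,0,0.1],[0,0,0.1],[0,0,0.1]], "rotation": [[0,0,0],[0,0,0],[0,0,0],[0,0,0],[0,0,0],[0,0,0],[0,0,0],[0,0,0]]}}

```text
clock: 8.25
eef_pos: [0.4865, -0.3441, 0.2066]
tool_rot: [0.986, 0.166, 0.0, 0.0]
ft_force: [-0.1, 0.6, -1.2]
grip_width: 0.025
grasp_force: 59.1
```

Request:
{"api": "drive_tool", "payload": {"slide": [[0,0,0.016],[0,0,0.032],[0,0,0.048],[0,0,0.064],[0,0,0.076],[0,0,0.076],[0,0,0.076],[0,0,0.076]], "rotation": [[0,0,0],[0,0,0],[0,0,0],[0,0,0],[0,0,0],[0,0,0],[0,0,0],[0,0,0]]}}

```text
clock: 9.25
eef_pos: [0.4864, -0.3441, 0.1875]
tool_rot: [0.986, 0.166, 0.0, 0.0]
ft_force: [-0.1, 0.3, -1.4]
grip_width: 0.0247
grasp_force: 59.1
```

Request:
{"api": "drive_tool", "payload": {"slide": [[0,0,0.002],[0,0,0.004],[0,0,0.006],[0,0,0.008],[0,0,0.01],[0,0,0.012],[0,0,0.014],[0,0,0.016]], "rotation": [[0,0,0],[0,0,0],[0,0,0],[0,0,0],[0,0,0],[0,0,0],[0,0,0],[0,0,0]]}}

```text
clock: 10.25
eef_pos: [0.4866, -0.3441, 0.1844]
tool_rot: [0.986, 0.166, 0.001, 0.0]
ft_force: [-1.5, 0.1, 6.7]
grip_width: 0.0249
grasp_force: 59.5
```

Request:
{"api": "drive_tool", "payload": {"slide": [[0,0,0.002],[0,0,0.004],[0,0,0.006],[0,0,0.008],[0,0,0.01],[0,0,0.012],[0,0,0.014],[0,0,0.016]], "rotation": [[0,0,0],[0,0,0],[0,0,0],[0,0,0],[0,0,0],[0,0,0],[0,0,0],[0,0,0]]}}

```text
clock: 11.25
eef_pos: [0.4871, -0.3446, 0.1817]
tool_rot: [0.986, 0.166, 0.001, 0.001]
ft_force: [-0.9, 0.7, 10.7]
grip_width: 0.0244
grasp_force: 59.8
```

Request:
{"api": "drive_tool", "payload": {"slide": [[0,0,0.002],[0,0,0.004],[0,0,0.006],[0,0,0.008],[0,0,0.01],[0,0,0.012],[0,0,0.014],[0,0,0.016]], "rotation": [[0,0,0],[0,0,0],[0,0,0],[0,0,0],[0,0,0],[0,0,0],[0,0,0],[0,0,0]]}}

```text
clock: 12.25
eef_pos: [0.4866, -0.3443, 0.1754]
tool_rot: [0.986, 0.166, 0.0, 0.0]
ft_force: [0.2, 0.2, 4.1]
grip_width: 0.0248
grasp_force: 59.4
```

Request:
{"api": "drive_tool", "payload": {"slide": [[0,0,0.003],[0,0,0.006],[0,0,0.009],[0,0,0.012],[0,0,0.015],[0,0,0.018],[0,0,0.021],[0,0,0.024]], "rotation": [[0,0,0],[0,0,0],[0,0,0],[0,0,0],[0,0,0],[0,0,0],[0,0,0],[0,0,0]]}}

```text
clock: 13.25
eef_pos: [0.4862, -0.3439, 0.1692]
tool_rot: [0.986, 0.166, -0.0, -0.0]
ft_force: [-0.0, -0.3, 5.4]
grip_width: 0.0249
grasp_force: 59.5
```

Request:
{"api": "drive_tool", "payload": {"slide": [[0,0,0.003],[0,0,0.006],[0,0,0.009],[0,0,0.012],[0,0,0.015],[0,0,0.018],[0,0,0.02],[0,0,0.02]], "rotation": [[0,0,0],[0,0,0],[0,0,0],[0,0,0],[0,0,0],[0,0,0],[0,0,0],[0,0,0]]}}

```text
clock: 14.25
eef_pos: [0.486, -0.3438, 0.1636]
tool_rot: [0.986, 0.166, -0.001, -0.001]
ft_force: [-0.8, 0.3, -1.8]
grip_width: 0.0247
grasp_force: 59.2
```

Request:
{"api": "drive_tool", "payload": {"slide": [[0,0,0.002],[0,0,0.004],[0,0,0.006],[0,0,0.008],[0,0,0.01],[0,0,0.012],[0,0,0.014],[0,0,0.016]], "rotation": [[0,0,0],[0,0,0],[0,0,0],[0,0,0],[0,0,0],[0,0,0],[0,0,0],[0,0,0]]}}

```text
clock: 15.25
eef_pos: [0.4863, -0.344, 0.1603]
tool_rot: [0.986, 0.166, -0.0, -0.0]
ft_force: [-0.4, -0.7, -1.6]
grip_width: 0.0248
grasp_force: 59.2
```

Request:
{"api": "drive_tool", "payload": {"slide": [[0,0,0.001],[0,0,0.002],[0,0,0.003],[0,0,0.004],[0,0,0.005],[0,0,0.006],[0,0,0.007],[0,0,0.008]], "rotation": [[0,0,0],[0,0,0],[0,0,0],[0,0,0],[0,0,0],[0,0,0],[0,0,0],[0,0,0]]}}

```text
clock: 16.25
eef_pos: [0.4863, -0.344, 0.1583]
tool_rot: [0.986, 0.166, 0.0, 0.0]
ft_force: [0.0, 0.2, -1.7]
grip_width: 0.0245
grasp_force: 59.2
```

Commanded z is 0.158, so the collar should bed at about 0.157. Smaller steps from here.

Request:
{"api": "drive_tool", "payload": {"slide": [[0,0,0.001],[0,0,0.002],[0,0,0.003],[0,0,0.004],[0,0,0.004],[0,0,0.004],[0,0,0.004],[0,0,0.004]], "rotation": [[0,0,0],[0,0,0],[0,0,0],[0,0,0],[0,0,0],[0,0,0],[0,0,0],[0,0,0]]}}

```text
clock: 17.25
eef_pos: [0.4863, -0.344, 0.1573]
tool_rot: [0.986, 0.166, 0.0, 0.0]
ft_force: [-0.2, -0.5, -1.5]
grip_width: 0.0247
grasp_force: 59.2
```

Request:
{"api": "drive_tool", "payload": {"slide": [[0,0,0.001],[0,0,0.002],[0,0,0.003],[0,0,0.004],[0,0,0.004],[0,0,0.004],[0,0,0.004],[0,0,0.004]], "rotation": [[0,0,0],[0,0,0],[0,0,0],[0,0,0],[0,0,0],[0,0,0],[0,0,0],[0,0,0]]}}

```text
clock: 18.25
eef_pos: [0.4864, -0.344, 0.1568]
tool_rot: [0.986, 0.166, 0.0, 0.0]
ft_force: [-1.8, 2.4, 5.0]
grip_width: 0.0246
grasp_force: 59.2
```

Request:
{"api": "drive_tool", "payload": {"slide": [[0,0,0.001],[0,0,0.002],[0,0,0.002],[0,0,0.002],[0,0,0.002],[0,0,0.002],[0,0,0.002],[0,0,0.002]], "rotation": [[0,0,0],[0,0,0],[0,0,0],[0,0,0],[0,0,0],[0,0,0],[0,0,0],[0,0,0]]}}

```text
clock: 19.25
eef_pos: [0.4863, -0.344, 0.1568]
tool_rot: [0.986, 0.166, 0.0, 0.0]
ft_force: [-3.8, 2.5, 8.1]
grip_width: 0.0246
grasp_force: 59.3
```

Run:
```python
from workcell import bot
from h import *
print(bot.get_obs()["ft_force"],bot.get_obs()["eef_pos"])
c=bot.camera("scene")
cv2.imwrite("pics/scene3c.png",cv2.resize(c["image"][170:270,235:345,::-1],None,fx=6,fy=6,interpolation=cv2.INTER_CUBIC))
```

```text
[-3.8031348   2.51182413  8.14557   ] [ 0.48634084 -0.34401353  0.15675576]
```

View pics/scene3c.png

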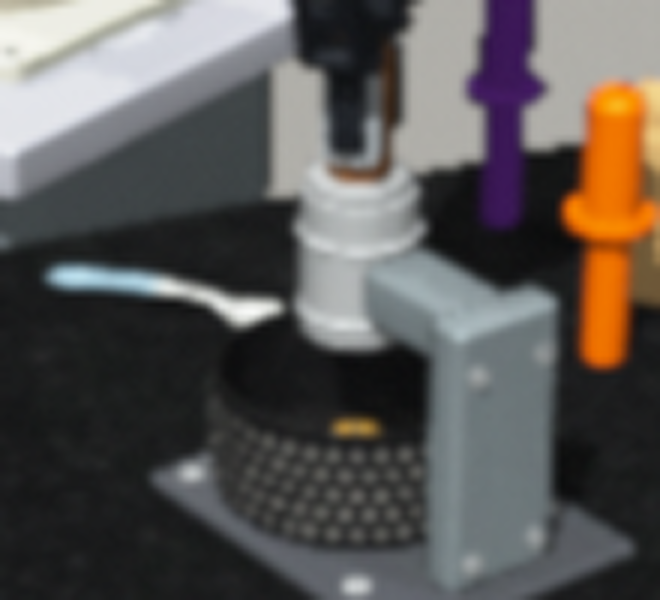

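The collar is seated on the mouth at crop (360,180), z has stopped at 0.1568, and brass shows in the caddy at (357,427). Hold briefly, then withdraw.

Request:
{"api": "drive_tool", "payload": {"slide": [[0,0,0],[0,0,0],[0,0,0],[0,0,0],[0,0,-0.01],[0,0,-0.04],[0,0,-0.08],[0,0,-0.12]], "rotation": [[0,0,0],[0,0,0],[0,0,0],[0,0,0],[0,0,0],[0,0,0],[0,0,0],[0,0,0]]}}

```text
clock: 20.3
eef_pos: [0.4865, -0.3442, 0.1865]
tool_rot: [0.986, 0.166, 0.0, 0.0]
ft_force: [0.1, -0.1, -2.1]
grip_width: 0.0249
grasp_force: 59.2
```

Request:
{"api": "drive_tool", "payload": {"slide": [[0,0,-0.05],[0,0,-0.1],[0,0,-0.15],[0,0,-0.2],[0,0,-0.24],[0,0,-0.28],[0,0,-0.28],[0,0,-0.28]], "rotation": [[0,0,0],[0,0,0],[0,0,0],[0,0,0],[0,0,0],[0,0,0],[0,0,0],[0,0,0]]}}

```text
clock: 21.3
eef_pos: [0.4861, -0.3439, 0.2554]
tool_rot: [0.986, 0.166, -0.0, -0.0]
ft_force: [-0.0, -0.1, -1.4]
grip_width: 0.0248
grasp_force: 59.2
```

Request:
{"api": "drive_tool", "payload": {"slide": [[0.03,-0.08,0],[0.09,-0.24,0],[0.15,-0.4,0],[0.22,-0.58,0],[0.28,-0.74,0],[0.33,-0.87,0],[0.36,-0.945,0],[0.368,-0.966,0]], "rotation": [[0,0,0],[0,0,0],[0,0,0],[0,0,0],[0,0,0],[0,0,0],[0,0,0],[0,0,0]]}}

```text
clock: 22.3
eef_pos: [0.4941, -0.0846, 0.2554]
tool_rot: [0.986, 0.167, -0.0, -0.0]
ft_force: [0.5, 0.0, -0.7]
grip_width: 0.0247
grasp_force: 59.2
```

Request:
{"api": "drive_tool", "payload": {"slide": [[0,0,0],[0,0,0.06],[0,0,0.12],[0,0,0.18],[0,0,0.24],[0,0,0.28],[0,0,0.28],[0,0,0.28]], "rotation": [[0,0,0],[0,0,0],[0,0,0],[0,0,0],[0,0,0],[0,0,0],[0,0,0],[0,0,0]]}}

```text
clock: 23.3
eef_pos: [0.4948, -0.0857, 0.1862]
tool_rot: [0.986, 0.166, 0.0, 0.0]
ft_force: [0.1, 0.2, -1.5]
grip_width: 0.0251
grasp_force: 59.2
```

Request:
{"api": "drive_tool", "payload": {"slide": [[0,0,0.02],[0,0,0.04],[0,0,0.06],[0,0,0.08],[0,0,0.1],[0,0,0.12],[0,0,0.12],[0,0,0.12]], "rotation": [[0,0,0],[0,0,0],[0,0,0],[0,0,0],[0,0,0],[0,0,0],[0,0,0],[0,0,0]]}}

```text
clock: 24.3
eef_pos: [0.4945, -0.0857, 0.1559]
tool_rot: [0.986, 0.166, 0.0, 0.0]
ft_force: [0.2, 0.3, -1.2]
grip_width: 0.0248
grasp_force: 59.2
```

Request:
{"api": "drive_tool", "payload": {"slide": [[0,0,0.03],[0,0,0.06],[0,0,0.1],[0,0,0.14],[0,0,0.18],[0,0,0.21],[0,0,0.224],[0,0,0.224]], "rotation": [[0,0,0],[0,0,0],[0,0,0],[0,0,0],[0,0,0],[0,0,0],[0,0,0],[0,0,0]]}}

```text
clock: 25.3
eef_pos: [0.4943, -0.0857, 0.0996]
tool_rot: [0.986, 0.166, -0.0, -0.0]
ft_force: [-0.0, -0.4, -1.4]
grip_width: 0.0246
grasp_force: 59.2
```

Request:
{"api": "drive_tool", "payload": {"slide": [[0,0,0.002],[0,0,0.004],[0,0,0.006],[0,0,0.008],[0,0,0.01],[0,0,0.012],[0,0,0.014],[0,0,0.014]], "rotation": [[0,0,0],[0,0,0],[0,0,0],[0,0,0],[0,0,0],[0,0,0],[0,0,0],[0,0,0]]}}

```text
clock: 26.3
eef_pos: [0.4944, -0.0857, 0.0968]
tool_rot: [0.986, 0.166, 0.0, 0.0]
ft_force: [-2.3, 1.0, 3.9]
grip_width: 0.0248
grasp_force: 59.3
```

Seated: 5 N of contact at the same height as the pick. Release and retreat upward.

Request:
{"api": "drive_tool", "payload": {"slide": [[0,0,0],[0,0,0],[0,0,0],[0,0,0],[0,0,0],[0,0,0],[0,0,0],[0,0,0]], "rotation": [[0,0,0],[0,0,0],[0,0,0],[0,0,0],[0,0,0],[0,0,0],[0,0,0],[0,0,0]], "gripper": 1}}

```text
clock: 27.3
eef_pos: [0.4944, -0.0857, 0.0963]
tool_rot: [0.986, 0.166, -0.0, -0.0]
ft_force: [0.6, 0.3, 0.3]
grip_width: 0.0852
grasp_force: 0.0
```

Request:
{"api": "drive_tool", "payload": {"slide": [[0,0,-0.04],[0,0,-0.12],[0,0,-0.22],[0,0,-0.34],[0,0,-0.46],[0,0,-0.56],[0,0,-0.6],[0,0,-0.6]], "rotation": [[0,0,0],[0,0,0],[0,0,0],[0,0,0],[0,0,0],[0,0,0],[0,0,0],[0,0,0]]}}

```text
clock: 28.3
eef_pos: [0.4947, -0.0857, 0.2469]
tool_rot: [0.986, 0.166, 0.001, 0.0]
ft_force: [-0.2, 0.5, -0.7]
grip_width: 0.0856
grasp_force: 0.0
```

Request:
{"api": "drive_tool", "payload": {"slide": [[-0.1,0.02,0],[-0.25,0.05,0],[-0.4,0.08,0],[-0.55,0.11,0],[-0.65,0.13,0],[-0.7,0.14,0],[-0.7,0.14,0],[-0.7,0.14,0]], "rotation": [[0,0,0],[0,0,0],[0,0,0],[0,0,0],[0,0,0],[0,0,0],[0,0,0],[0,0,0]]}}

```text
clock: 29.3
eef_pos: [0.341, -0.1757, 0.2461]
tool_rot: [0.986, 0.166, 0.0, -0.0]
ft_force: [-0.1, 0.1, 0.7]
grip_width: 0.0855
grasp_force: 0.0
```

Run:
```python
from workcell import bot
from h import *
c=bot.camera("top"); s=bot.camera("scene")
cv2.imwrite("pics/top4.png",c["image"][:,:,::-1]);cv2.imwrite("pics/scene4c.png",cv2.resize(s["image"][150:270,235:395,::-1],None,fx=4.5,fy=4.5,interpolation=cv2.INTER_CUBIC))
w=cloud(s)[160:225,335:370].reshape(-1,3)
print("scene rod zmax",np.nanmax(w[:,2][(w[:,0]<.53)&(w[:,0]>.45)]))
for k,lo,hi in(("handle",.134,.15),("block",.076,.083)):
    W=cloud(c)[145:215,205:275].reshape(-1,3);q=W[(W[:,2]>lo)&(W[:,2]<hi)];print(k,len(q),len(q) and cv2.minEnclosingCircle(q[:,:2].astype(np.float32)))
print(bot.get_obs()["clock"],bot.get_obs()["ft_force"])
```

```text
scene rod zmax 0.14071095400962802
handle 61 ((0.4979896545410156, -0.0894358828663826), 0.011637810617685318)
block 264 ((0.5040972828865051, -0.09018819034099579), 0.0363498330116272)
29.4 [0.2531404  0.08063932 0.69497329]
```

View pics/top4.png

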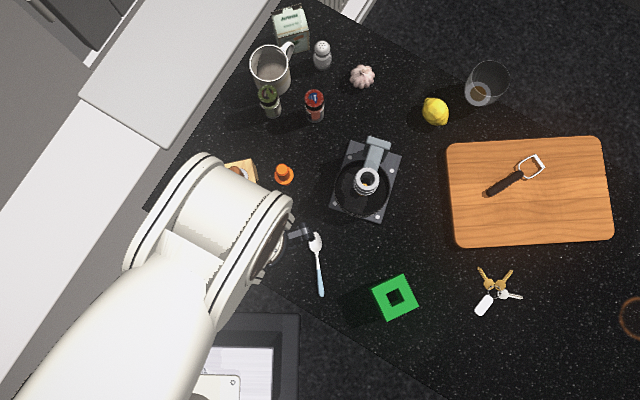

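View pics/scene4c.png

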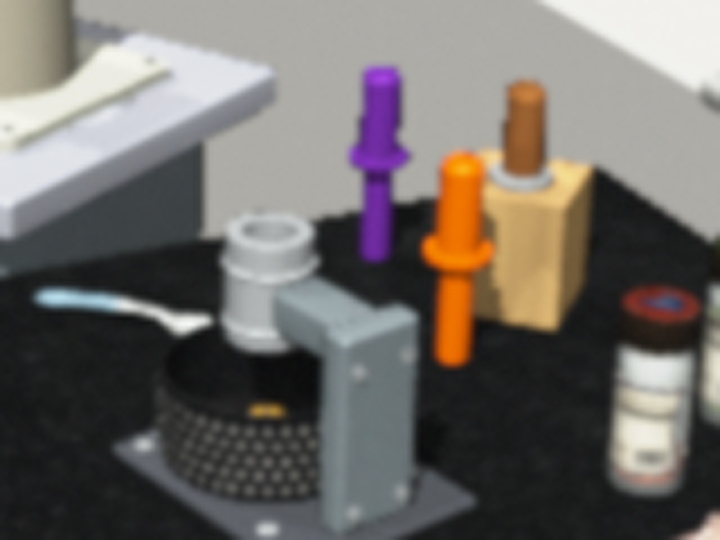

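The rod stands upright in the wooden block, crop (523,130), with its top at z 0.141. The die is in the caddy at (267,410), and the barrel and bystanders are where they were.

```bash
python3 -c "
from workcell import bot
print(bot.job_done())"
```

```text
the job is handed in; nothing more can be done
None
```

The job is done and handed in at about 29 s: the die is in the caddy, the collar was bedded and held on the barrel's mouth (highest force I read was about 11 N), and the rod stands back in its wooden rest block.

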